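# Switch on the shaker and jog its platform

### The arm

A 6-joint arm with a two-finger parallel gripper is mounted at the origin on a cart in front of the work surface, level with it; the furniture and walls round the work are solid. World frame = base frame: x ahead of the robot, y to its left, z up, the work surface at z = 0. Lengths are in m, angles in rad, forces in N, time in s.
With the tool pointing down it reaches from about 0.3 to 0.95 m from the base axis. Payload 3.1 kg.
Tool frame: the origin (TCP) lies midway between the tips of the shut fingers; the grasp point (between the pads) lies 19 mm behind it; z points along the fingers, y is the direction in which the jaws open and shut (so a half turn about z gives the same grasp; the last joint's range is limited). The gripper opens to 85 mm and grips with 20 to 120 N. Pads are 22 mm wide; open, the fingers measure 114 mm over their backs; the gripper's body (76 mm by 85 mm) begins 54 mm behind the grasp point. The pads swing forward as they close: fully open they stand 13 mm farther back than shut.
Start: joints at [-1.209, 0.308, 1.634, -0, 1.2, -0.07], TCP at [0.262, -0.568, 0.231] pointing down, gripper open.
Joint ranges: [-3.06, 3.06], [-0.79, 1.96], [0.05, 2.63], [-1.19, 4.34], [0.05, 2.64], [-2.94, 2.94]. Speed limits (rad/s): [2.79, 2.79, 3.14, 3.14, 3.14, 3.14].

### API

Orientations are given as a 3x3 rotation matrix whose columns are the frame's x, y, z axes.
In Python, from cell import env, grab_frame gives the robot as it stands.
- The arm moves only by the tool jog_arm, never from a script. Its argument "plan" is one flat list of numbers, 4 for each row, row after row: the shift along the world's x, y, z in cm, then the turn about the world's z in rad. In form: [tx, ty, tz, yaw, tx, ty, tz, yaw, ...]. A call has 1 to 20 rows; each row is the pose to reach, as a shift and turn from the pose commanded when the call began; what a row does not reach only later rows make up. A row lasts 1/12 s, in which the tool goes at most 41.7 mm and 7.16 degrees, less where a joint would pass 70% of its speed; a pose out of reach is approached as far as the arm can. A call with a gripper value outside its range is refused whole. "grip" is the closure, from 0 (fully open) to 1 (shut), set as the call begins (left out, the last holds). The fingers move at their own pace and stop on an object; "newtons" is the grip in N (left out, the last holds). Time passes only in rows, so rows that repeat a pose let the fingers close. It gives the time, the measured TCP pose, the force and the opening at its end, in the units of the state.
- env.get_obs(): the state, without advancing time (a new reading comes with each control period).
- grab_frame(name): name is "side" or "top" or "wrist"; returns a dict with "img" (420x560x3 uint8, red, green, blue), "fov_y" (degrees; the focal length in pixels is half the picture's height over the tangent of half this angle, whatever the lens; pixels are square), "cx", "cy" (the principal point, pixels), "camera_from_world" (4x4, takes a point from world to camera coordinates); the wrist camera has in their place "T_tool_cam" (4x4, takes a point from camera to tool coordinates, whose origin is the TCP and whose axes are the flange's). Camera axes: x right, y down, z forward; pixel columns grow to the right and rows downward; lengths in m; the calibration is good to about 2 mm. A picture is of the moment at which its call begins: read the wrist's pose just before it. There is no depth.
- env.close_job(): hands the job in, once; it reports no verdict.
The state is a dict: "time_s": time; "joints": joint angles; "joint_vel": joint speeds; "joint_torque": joint torques, N m; "position": TCP position; "tcp_rot": TCP orientation; "force": force on the tool from outside, world axes, zero at the start; "wrist_torque": the same for the moment, N m; "opening": opening from 0.0 (shut) to 1.0 (fully open).
Only numpy, scipy, OpenCV 4.12 (cv2) and the standard library are available. Lean on these libraries where they do the work, as an engineer would, in place of code of your own. Each camera call takes 0.05 s, during which the arm holds its last target.

### The job

Using only your fingertips, start the dish shaker by hand: push down the raised end of the rocker on the loose white switch box so that it tips fully over, then push the small round key on the shaker's desk fully in (it stays in), then press the wide bar beside it fully down and finish while still holding the bar down. Do the three in that order, and only press: nothing may be lifted or carried, the switch box and everything else stay where they are, including the two dishes on the shaker, the small bottle and the timer.

Things in the scene. Friction and masses are not known exactly. Their poses are not given: they have to be found in the camera images.
- switch_box: loose white plastic mains switch box, 120 (x) x 62 (y) x 38 (z) mm, about 0.8 kg, on rubber feet on the worktop, to the left or the right of the shaker. Origin: centre of its underside. x runs along its length, away from the robot when yaw is 0; z up. A black rocker stands up from its top, its pivot 20 mm to the -x side of the middle; a flat round socket lies on the +x half. It is not fastened down.
- rocker (a joint): tilt of the black rocker on the switch box (rad), about the box's y axis: near -0.2 = off, as at the start, its +x end standing raised; +0.2 = fully tipped on, the +x end down. It stays where it is left; tipping it takes about 2.5 N at rocker_on_face, then it meets a stop.
- rocker_on_face (a point): point in the middle of the upper face of the rocker's +x end, the end to press (16 mm from the pivot). The rocker is 49 mm long and 28 mm wide, its top a shallow V, each half 0.2 rad steeper outwards; off, this face slopes up outwards at 0.4 rad and its outer edge is about 60 mm above the worktop; on, this face lies level 50 mm above the worktop. This point moves down about 6 mm between the two. The face is always at least 10 mm clear of the box's top.
- shaker: orbital dish shaker, 220 (x) x 220 (y) mm, fixed to the worktop. Origin: under its middle (its front edge is at x = -115 mm, its rear edge at x = +105 mm), x away from the robot when yaw is 0, z up. Front strip (x -115 to -45 mm) is a level control desk 40 mm above the worktop; behind it a platform 145 x 210 mm, top 70 mm above the worktop, with a thin wire rail to 80 mm on its two sides and rear, two petri dishes standing on it.
- mode_key_top (a point): centre of the top of the small round grey key, 27 mm across, at (-83, 62, 50) mm in the shaker's frame when out: the left key seen from the robot. It is pressed straight down; its top ends 3 mm above the black ring around it.
- mode_key (a joint): how far the round key is in (m): 0 out, 0.005 fully in, where it stays. It takes about 2.5 N, then meets a stop.
- run_bar_top (a point): centre of the top of the wide grey bar, 26 (x) x 74 (y) mm, at (-83, -45, 50) mm in the shaker's frame when up: the right key seen from the robot. It is pressed straight down; its top ends 3 mm above its black frame.
- run_bar (a joint): how far the wide bar is down (m): 0 up, 0.005 fully down. A spring brings it back up as soon as it is let go: 2.5 N to start, 6 N fully down, then a stop.
- petri_dish_1: round dish, 63 mm across, 15 mm high, standing loose on the right front of the shaker's platform; origin under its centre. Leave alone.
- petri_dish_2: round dish, 63 mm across, 15 mm high, standing loose on the left rear of the shaker's platform; origin under its centre. Leave alone.
- lab_timer: white bench timer lying on its back, 66 x 66 x 18 mm, loose on the worktop on the other side of the shaker from the switch box; origin under its centre. Leave alone.
- media_100_wine: small glass bottle with a cap, 46 mm across, 86 mm high, loose on the worktop in front of the shaker; origin under its centre. Leave alone.
Mind the look-alikes: they are no part of the job. Leave any red or turquoise look-alike of the switch_box alone.

How it is judged:
By the outcome, as a careful person would: the job done as asked, in the order asked, and still so for the second after the job is handed in, while the arm keeps its last pose, push and grip.
It also fails if it takes over 54 s, if anything falls off the work surface, if the arm or the gripper's body presses on something with over 40 N, if the wrist force passes 120 N, or if a joint passes its speed limit or range.

## Working session

There is one attempt and no reset: what is moved stays moved. The work goes in short steps, Python scripts to look and compute and a tool call to move; the robot and the scene stay as the last step left them, time stands still between calls to the robot, and variables do not carry over. Pictures are saved under pics/ and viewed, and the job is handed in when it is done.

Besides the shell and the picture viewer there is one more tool, called after "Call:" as name(argument=value, ...), one argument or row to a line, values as JSON. jog_arm: Moves the arm, as the interface text tells. Its arguments: {"type":"object","properties":{"plan":{"type":"array","items":{"type":"number"}},"grip":{"type":"number"},"newtons":{"type":"number"}},"required":["plan"]}

```bash
mkdir -p pics; ls
cat > h.py <<'E'
import numpy as np,cv2
from cell import env, grab_frame
def save(n,f): cv2.imwrite(f'pics/{n}.png',f['img'][:,:,::-1])
def ray(f,u,v,obs=None):
    F=f['img'].shape[0]/2/np.tan(np.radians(f['fov_y'])/2)
    d=np.array([(u-f['cx'])/F,(v-f['cy'])/F,1])
    if 'camera_from_world' in f: T=np.linalg.inv(np.array(f['camera_from_world']))
    else:
        A=np.eye(4);A[:3,:3]=obs['tcp_rot'];A[:3,3]=obs['position'];T=A@np.array(f['T_tool_cam'])
    return T[:3,3],T[:3,:3]@d
def plane(f,u,v,z,obs=None):
    o,d=ray(f,u,v,obs);return o+d*(z-o[2])/d[2]
def proj(f,p):
    F=f['img'].shape[0]/2/np.tan(np.radians(f['fov_y'])/2)
    c=(np.array(f['camera_from_world'])@np.r_[p,1])[:3];return c[0]/c[2]*F+f['cx'],c[1]/c[2]*F+f['cy']
E
python3 - <<'E'
from h import *
import pickle
o=env.get_obs();D={'obs':o}
for n in('side','top','wrist'):
    f=grab_frame(n);save(n+'0',f);D[n]=f
    print(n,{k:np.round(v,3).tolist() for k,v in f.items() if k!='img'})
pickle.dump(D,open('d0.pkl','wb'));print(o)
E
```

```text
pics
side {'fov_y': 42.9, 'cx': 282.389, 'cy': 217.714, 'camera_from_world': [[0.574, -0.819, 0.01, -0.245], [-0.412, -0.299, -0.861, 0.299], [0.707, 0.49, -0.509, 1.098], [0.0, 0.0, 0.0, 1.0]]}
top {'fov_y': 48.561, 'cx': 275.92, 'cy': 206.152, 'camera_from_world': [[0.007, -1.0, -0.011, 0.063], [-0.989, -0.005, -0.149, 0.5], [0.149, 0.012, -0.989, 1.428], [0.0, 0.0, 0.0, 1.0]]}
wrist {'fov_y': 64.287, 'cx': 277.313, 'cy': 214.263, 'T_tool_cam': [[0.002, -0.951, -0.308, 0.079], [1.0, 0.003, -0.001, -0.0], [0.002, -0.308, 0.951, -0.142], [0.0, 0.0, 0.0, 1.0]]}
{'time_s': 0.0, 'joints': array([-1.20870640e+00,  3.08981376e-01,  1.63520126e+00, -8.65451369e-06,
        1.19967819e+00, -6.97099053e-02]), 'joint_vel': array([ 1.38210205e-03, -8.31632188e-05,  2.38940277e-03, -4.73975335e-04,
       -2.20200956e-03,  2.59438685e-04]), 'joint_torque': array([ 4.32604047e-04, -4.15254164e+01, -2.76666713e+01, -6.37213111e-05,
        1.01815266e-02,  9.18507510e-06]), 'position': array([ 0.26124232, -0.56687992,  0.23005477]), 'tcp_rot': array([[ 9.08212723e-01,  4.18508054e-01, -8.10994599e-04],
       [ 4.18508813e-01, -9.08210265e-01,  2.11824078e-03],
       [ 1.49947205e-04, -2.26322161e-03, -9.99997428e-01]]), 'force': array([0.28893644, 0.74500826, 0.23363225]), 'wrist_torque': array([-0.03817089, -0.03622335, -0.04705503]), 'opening': 1.0044623112927968}
```

View pics/top0.png

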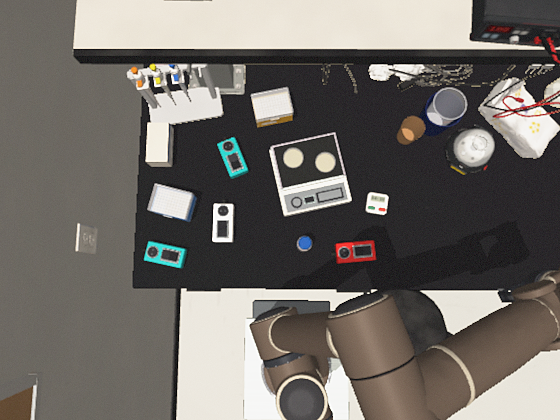

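View pics/side0.png

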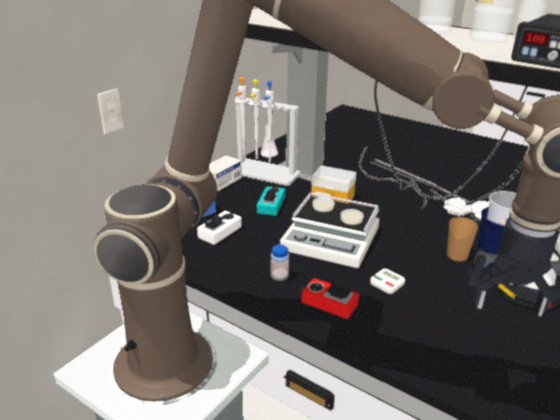

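Run:
```python
from h import *
import pickle
D=pickle.load(open('d0.pkl','rb'))
f=D['top'];im=f['img'][:,:,::-1]
a=cv2.resize(im[185:255,195:265],None,fx=8,fy=8,interpolation=cv2.INTER_CUBIC);cv2.imwrite('pics/z1.png',a)
a=cv2.resize(im[125:225,260:360],None,fx=6,fy=6,interpolation=cv2.INTER_CUBIC);cv2.imwrite('pics/z2.png',a)
for u,v,z in[(223,222,.038),(223,229,.05),(304,243,.08),(326,194,.04),(296,202,.05),(375,203,.01)]:print(plane(f,u,v,z).round(4))
```

```text
[0.4481 0.2314 0.038 ]
[0.4248 0.2293 0.05  ]
[ 0.3809 -0.0203  0.08  ]
[ 0.5386 -0.0919  0.04  ]
[0.5109 0.003  0.05  ]
[ 0.5154 -0.2514  0.01  ]
```

View pics/z1.png

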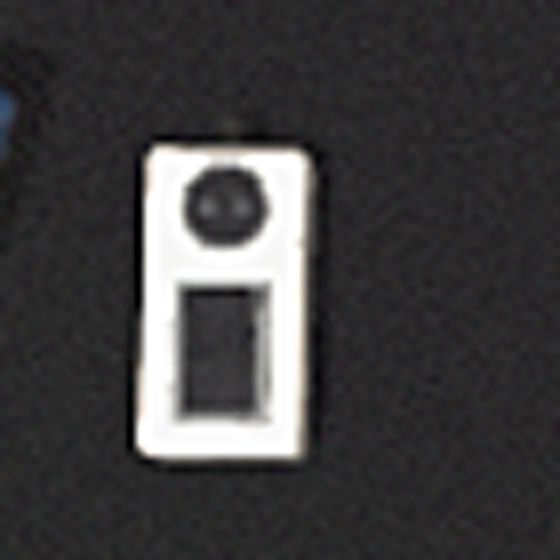

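View pics/z2.png

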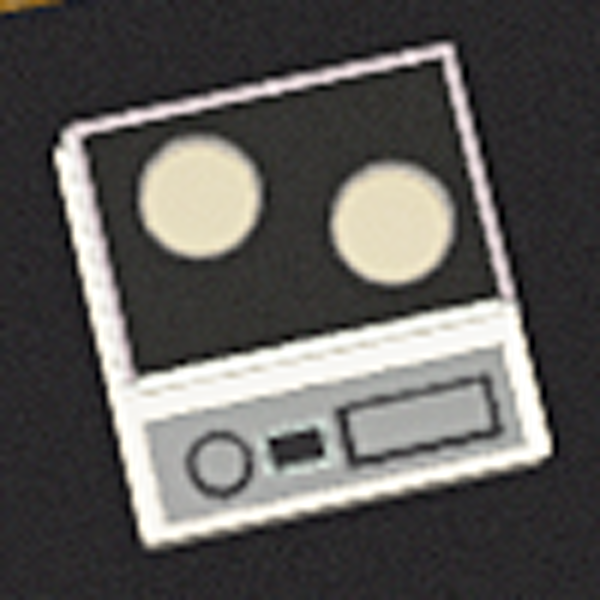

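Run:
```python
from h import *
import pickle
D=pickle.load(open('d0.pkl','rb'))
f=D['top']
def c(X,Y,s,u0,v0,z): return plane(f,(X+.5)/s-.5+u0,(Y+.5)/s-.5+v0,z)
k=c(220,464,6,260,125,.047);b=c(420,421,6,260,125,.047)
print(k,b,np.linalg.norm(k-b),np.degrees(np.arctan2(*(k-b)[:2])))
r1=c(223,288,8,195,185,.060);r0=c(217,415,8,195,185,.05);so=c(225,207,8,195,185,.04)
print(r1,r0,so)
im=f['img'].astype(int);m=((im.min(2)>150)).astype(np.uint8)[190:250,205:240]
n,l,s,_=cv2.connectedComponentsWithStats(m);i=1+s[1:,4].argmax()
hull=cv2.convexHull(np.argwhere(l==i)[:,::-1].astype(np.int32))
r=cv2.minAreaRect(hull);bx=cv2.boxPoints(r)+[205,190];print(r)
for p in bx:print(p,plane(f,*p,.038).round(4))
print('ctr',plane(f,*(bx.mean(0)),.038))
```

```text
[0.51164909 0.00208999 0.047     ] [ 0.53497707 -0.10238742  0.047     ] 0.1070501014412611 -12.586686392128945
[0.44999306 0.23043064 0.06      ] [0.4017031  0.23282873 0.05      ] [0.48439003 0.23296681 0.04      ]
((17.0, 32.0), (38.0, 20.0), 90.0)
[212. 203.] [0.5082 0.2676 0.038 ]
[232. 203.] [0.5085 0.2044 0.038 ]
[232. 241.] [0.3887 0.2018 0.038 ]
[212. 241.] [0.3883 0.2643 0.038 ]
ctr [0.44804735 0.234495   0.038     ]
```

Call:
jog_arm(
  plan=[0,4,0,-0.12,1,8,0,-0.24,2,12,0,-0.36,3,16,0,-0.43,4,20,0,-0.43,5,24,0,-0.43,6,28,0,-0.43,7,32,0,-0.43,8,36,0,-0.43,9,40,0,-0.43,10,44,0,-0.43,11,48,0,-0.43,12,52,0,-0.43,13,56,0,-0.43,14,60,0,-0.43,14,64,0,-0.43,14,68,0,-0.43,14,72,0,-0.43,14,76,0,-0.43,14,78,0,-0.43],
  grip=1,
  newtons=40,
)

```text
time_s: 1.82
position: [0.401, 0.2162, 0.2314]
tcp_rot: [[1.0, 0.005, 0.0], [0.005, -1.0, 0.002], [0.0, -0.002, -1.0]]
force: [-0.0, 0.3, 0.1]
opening: 0.004
```

Run:
```python
from h import *
import pickle
o=env.get_obs();f=grab_frame('wrist');save('w1',f);pickle.dump((o,f),open('w1.pkl','wb'));print(o['position'],o['tcp_rot'].round(4))
```

```text
[0.40099908 0.2162105  0.23135223] [[ 1.0e+00  4.5e-03  4.0e-04]
 [ 4.5e-03 -1.0e+00  2.0e-03]
 [ 4.0e-04 -2.0e-03 -1.0e+00]]
```

View pics/w1.png

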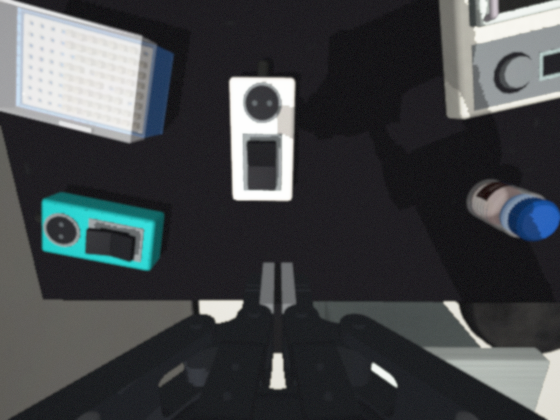

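Run:
```python
from h import *
import pickle
o,f=pickle.load(open('w1.pkl','rb'))
for u,v,z in[(231,78,.038),(296,78,.038),(293,199,.038),(233,199,.038),(264,102,.04),(262,139,.06),(262,190,.05),(516,72,.05),(277,270,.231)]:print(u,v,plane(f,u,v,z,o).round(4))
cv2.imwrite('pics/w1z.png',cv2.resize(f['img'][60:220,200:330,::-1],None,fx=4.5,fy=3.7,interpolation=cv2.INTER_CUBIC))
```

```text
231 78 [0.504  0.2612 0.038 ]
296 78 [0.5044 0.2005 0.038 ]
293 199 [0.3874 0.2009 0.038 ]
233 199 [0.387  0.2633 0.038 ]
264 102 [0.4829 0.2304 0.04  ]
262 139 [0.4504 0.2316 0.06  ]
262 190 [0.3998 0.2325 0.05  ]
516 72 [0.5097 0.0048 0.05  ]
277 270 [0.4054 0.2168 0.231 ]
```

View pics/w1z.png

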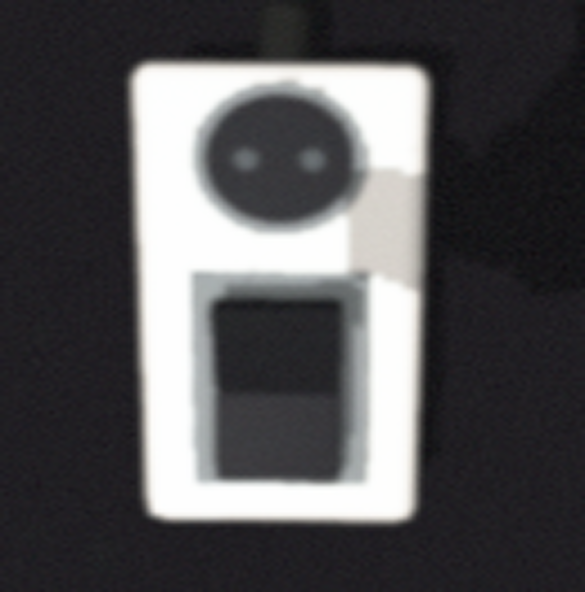

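Call:
jog_arm(
  plan=[2,1,-3,0,4,1.8,-6,0,4.1,1.8,-9,0,4.1,1.8,-12,0,4.1,1.8,-15,0,4.1,1.8,-16,0,4.1,1.8,-16,0,4.1,1.8,-16,0,4.1,1.8,-16,0],
)

```text
time_s: 2.62
position: [0.4442, 0.2309, 0.0731]
tcp_rot: [[1.0, 0.002, 0.003], [0.002, -1.0, 0.001], [0.003, -0.001, -1.0]]
force: [0.0, -0.2, -0.0]
opening: 0.002
```

Run:
```python
from h import *
o=env.get_obs();f=grab_frame('wrist');save('w2',f);g=grab_frame('side')
cv2.imwrite('pics/s2.png',cv2.resize(g['img'][170:290,160:320,::-1],None,fx=5,fy=5,interpolation=cv2.INTER_CUBIC));print(o['position'],o['joint_vel'].round(3),o['force'])
```

```text
[0.44417854 0.23090387 0.07306131] [ 0.004 -0.018 -0.007  0.    -0.003  0.002] [ 0.0038202  -0.2232306  -0.02018307]
```

View pics/w2.png

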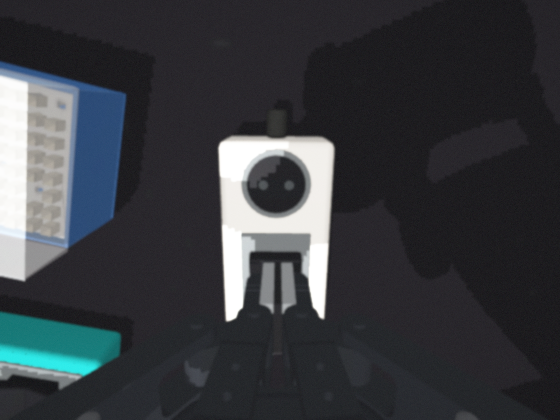

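View pics/s2.png

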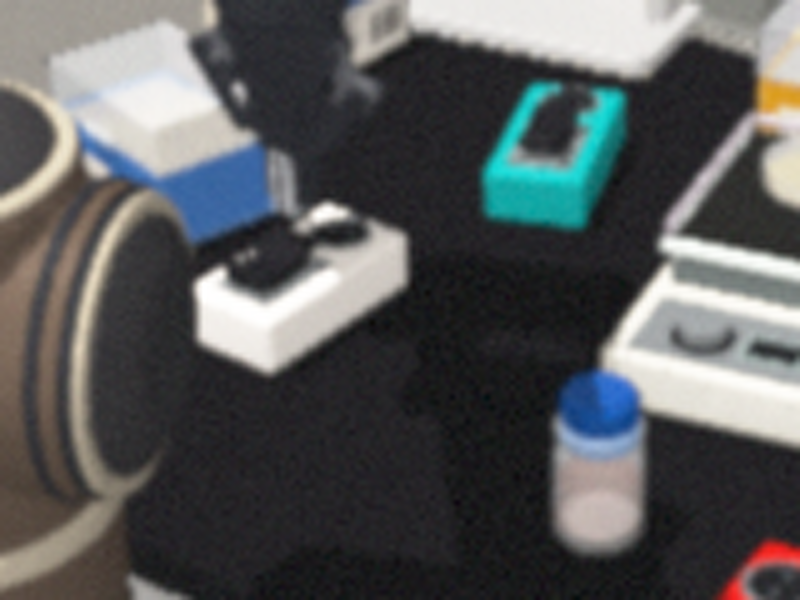

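Call:
jog_arm(
  plan=[-0.1,0.1,-0.5,0,-0.1,0.1,-1,0,-0.1,0.1,-1.2,0,-0.1,0.1,-1.4,0,-0.1,0.1,-1.6,0,-0.1,0.1,-1.7,0,-0.1,0.1,-1.7,0],
)

```text
time_s: 3.3
position: [0.4427, 0.2317, 0.0546]
tcp_rot: [[1.0, 0.002, 0.002], [0.002, -1.0, 0.001], [0.002, -0.001, -1.0]]
force: [1.7, -0.2, 2.1]
opening: -0.002
```

Call:
jog_arm(
  plan=[0,0,-0.15,0,0,0,-0.3,0,0,0,-0.45,0,0,0,-0.55,0,0,0,-0.6,0,0,0,-0.6,0],
)

```text
time_s: 3.8
position: [0.4419, 0.2316, 0.0498]
tcp_rot: [[1.0, 0.002, -0.0], [0.002, -1.0, 0.0], [-0.0, -0.0, -1.0]]
force: [-1.3, -1.3, 13.9]
opening: -0.004
```

Call:
jog_arm(
  plan=[0,0,1,0,0,0,3,0,0,0,6,0,0,0,9,0,-1,0,12,0,-2,0,14,0,-3,0,16,0,-4,-1.5,18,0,-4,-1.5,18,0,-4,-1.5,18,0,-4,-1.5,18,0],
)

```text
time_s: 4.72
position: [0.4005, 0.2162, 0.227]
tcp_rot: [[1.0, 0.002, -0.002], [0.002, -1.0, -0.0], [-0.002, 0.0, -1.0]]
force: [-0.2, 1.6, -0.1]
opening: 0.002
```

Run:
```python
from h import *
import pickle
o=env.get_obs();f=grab_frame('wrist');save('w3',f);g=grab_frame('side');t=grab_frame('top')
cv2.imwrite('pics/s3.png',cv2.resize(g['img'][170:290,160:320,::-1],None,fx=5,fy=5,interpolation=cv2.INTER_CUBIC));print(o['position'],o['joint_vel'].round(3),o['force'])
for u,v,z in[(231,78,.038)]: pass
pickle.dump((o,f,g,t),open('w3.pkl','wb'))
```

```text
[0.40052422 0.21615405 0.22704789] [ 0.001  0.023  0.    -0.003 -0.    -0.002] [-0.17950693  1.60057958 -0.13016759]
```

View pics/w3.png

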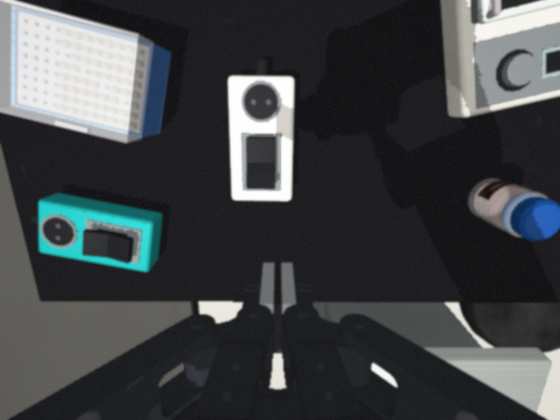

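View pics/s3.png

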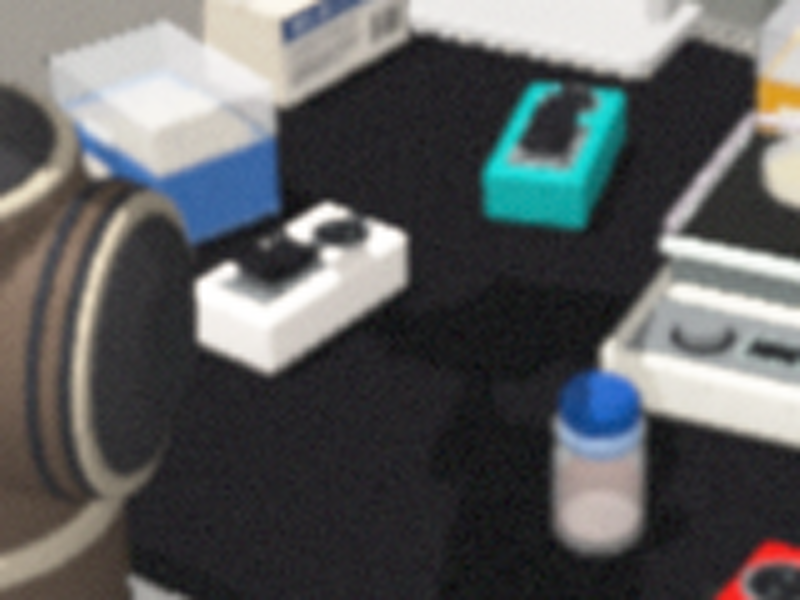

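Call:
jog_arm(
  plan=[0,-4,-1,0.06,1,-8,-2,0.11,2,-12,-2,0.16,3,-16,-2,0.22,4,-20,-2,0.22,5,-23,-2,0.22,5,-25,-2,0.22,5,-25,-2,0.22,5,-25,-2,0.22,5,-25,-2,0.22],
)

```text
time_s: 5.7
position: [0.4509, -0.033, 0.2073]
tcp_rot: [[0.976, 0.22, -0.002], [0.22, -0.976, 0.001], [-0.002, -0.002, -1.0]]
force: [-0.4, 0.3, 0.9]
opening: 0.002
```

Run:
```python
from h import *
import pickle
o=env.get_obs();f=grab_frame('wrist');save('w4',f);print(o['position'],o['joint_vel'].round(3),o['force'])
pickle.dump((o,f),open('w4.pkl','wb'))
```

```text
[ 0.45093291 -0.03296048  0.20729665] [ 0.023 -0.01   0.    -0.002  0.    -0.004] [-0.43610245  0.25590084  0.9238772 ]
```

View pics/w4.png

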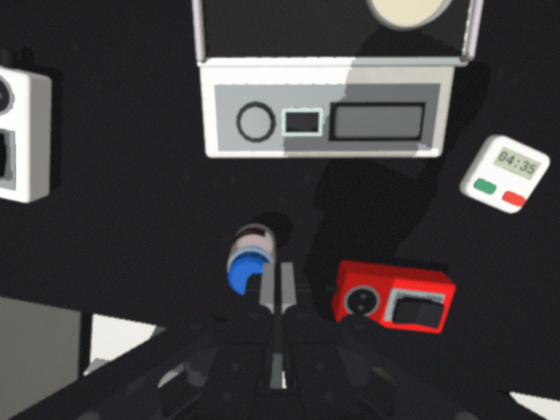

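Run:
```python
from h import *
import pickle
o,f=pickle.load(open('w4.pkl','rb'))
k=plane(f,257,121,.05,o);b=plane(f,377,122,.05,o)
print(k,b,np.linalg.norm(k-b),np.degrees(np.arctan2(*(k-b)[:2])), plane(f,256,122,.046,o))
```

```text
[ 5.11115227e-01 -2.54096296e-04  5.00000000e-02] [ 0.53332483 -0.10157103  0.05      ] 0.1037226511948619 -12.364194679534709 [0.5098672  0.00063157 0.046     ]
```

Call:
jog_arm(
  plan=[2,1,-1,0,5,3,-2,0,6,3.4,-5,0,6,3.4,-8,0,6,3.4,-11,0,6,3.4,-13,0,6,3.4,-13.5,0,6,3.4,-13.5,0,6,3.4,-13.5,0],
)

```text
time_s: 6.5
position: [0.512, 0.0012, 0.0739]
tcp_rot: [[0.975, 0.221, 0.001], [0.221, -0.975, 0.0], [0.001, 0.0, -1.0]]
force: [0.9, 0.2, 0.5]
opening: -0.003
```

Run:
```python
from h import *
o=env.get_obs();f=grab_frame('wrist');save('w5',f);g=grab_frame('side')
cv2.imwrite('pics/s5.png',cv2.resize(g['img'][180:280,260:400,::-1],None,fx=5,fy=5,interpolation=cv2.INTER_CUBIC));print(o['position'],o['joint_vel'].round(3),o['force'])
```

```text
[0.51204843 0.00119102 0.0738623 ] [-0.01  -0.027 -0.02  -0.    -0.004 -0.003] [0.88924794 0.18756133 0.53834742]
```

View pics/w5.png

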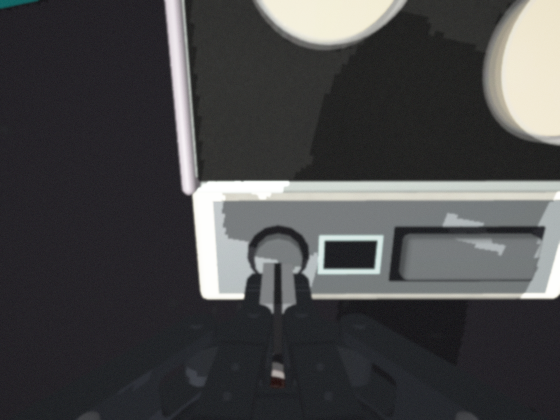

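View pics/s5.png

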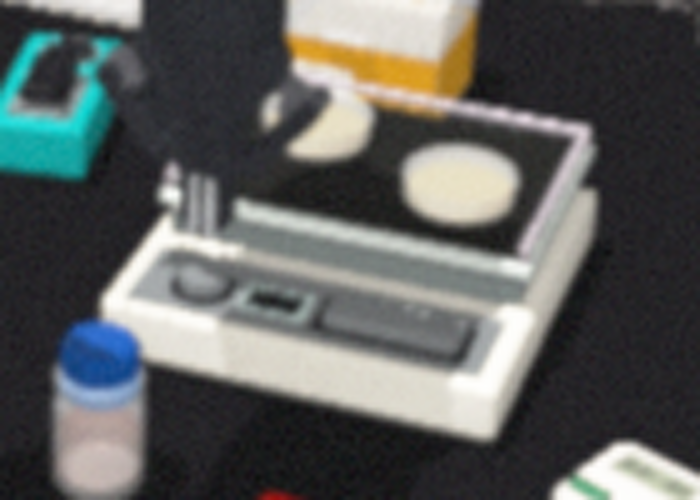

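Call:
jog_arm(
  plan=[-0.1,0,-0.8,0,-0.1,0,-1.6,0,-0.1,0,-2.1,0,-0.1,0,-2.4,0,-0.1,0,-2.6,0,-0.1,0,-2.8,0,-0.1,0,-2.9,0,-0.1,0,-2.9,0],
)

```text
time_s: 7.27
position: [0.51, 0.0003, 0.045]
tcp_rot: [[0.976, 0.22, -0.002], [0.22, -0.976, 0.0], [-0.002, -0.0, -1.0]]
force: [-4.4, -0.2, 8.2]
opening: 0.0
```

Call:
jog_arm(
  plan=[0.1,0,-0.1,0,0.1,0,-0.2,0,0.1,0,-0.2,0,0.1,0,-0.2,0],
)

```text
time_s: 7.6
position: [0.5101, 0.0003, 0.0449]
tcp_rot: [[0.975, 0.22, -0.005], [0.22, -0.975, -0.0], [-0.005, -0.001, -1.0]]
force: [-10.6, 0.2, 23.9]
opening: -0.0
```

Call:
jog_arm(
  plan=[0,0,1,0,0,0,3,0,0,0,5,0,0,0,7,0,-1,-2,8,0,-3,-4,10,0,-5,-5,12,0,-6,-5,15,0,-6,-5,16,0,-6,-5,16,0,-6,-5,16,0],
)

```text
time_s: 8.52
position: [0.4526, -0.0497, 0.2027]
tcp_rot: [[0.975, 0.22, 0.003], [0.22, -0.976, -0.0], [0.003, 0.001, -1.0]]
force: [-0.3, -0.1, -0.0]
opening: 0.001
```

Run:
```python
from h import *
import pickle
o=env.get_obs();f=grab_frame('wrist');save('w6',f);g=grab_frame('side')
cv2.imwrite('pics/s6.png',cv2.resize(g['img'][180:280,260:400,::-1],None,fx=5,fy=5,interpolation=cv2.INTER_CUBIC));print(o['position'],o['joint_vel'].round(3),o['force'])
pickle.dump((o,f),open('w6.pkl','wb'))
```

```text
[ 0.45262797 -0.04972423  0.20269359] [ 0.006  0.036  0.026 -0.     0.005 -0.001] [-0.28364352 -0.09621612 -0.03096648]
```

View pics/w6.png

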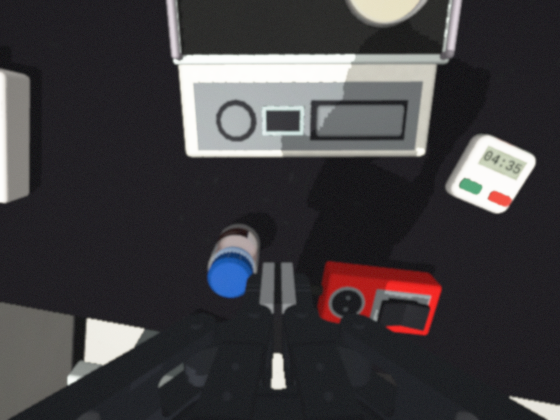

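View pics/s6.png

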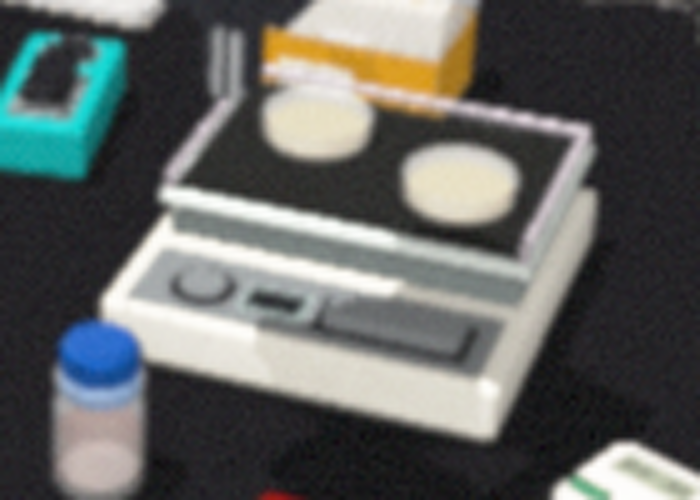

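Call:
jog_arm(
  plan=[2,-2,-1,0,5,-4,-2,0,8,-5.2,-3,0,8.1,-5.2,-6,0,8.1,-5.2,-9,0,8.1,-5.2,-12,0,8.1,-5.2,-13,0,8.1,-5.2,-13,0,8.1,-5.2,-13,0],
)

```text
time_s: 9.37
position: [0.5319, -0.1012, 0.0711]
tcp_rot: [[0.975, 0.22, -0.003], [0.22, -0.975, 0.001], [-0.002, -0.001, -1.0]]
force: [0.6, 0.2, 0.7]
opening: -0.003
```

Run:
```python
from h import *
o=env.get_obs();f=grab_frame('wrist');save('w7',f);print(o['position'],o['joint_vel'].round(3),o['force'])
```

```text
[ 0.53189556 -0.10119067  0.07112301] [-0.002 -0.049 -0.035 -0.001 -0.004  0.001] [0.59961208 0.20990197 0.70459137]
```

View pics/w7.png

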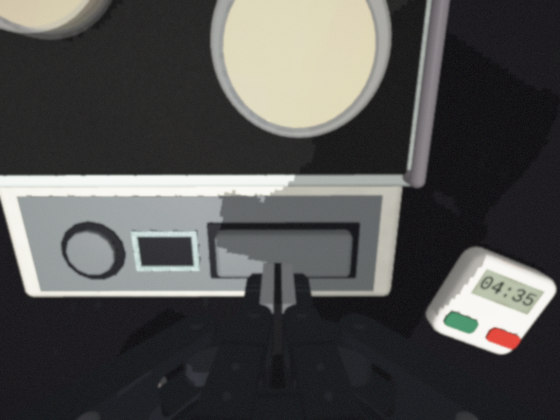

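Call:
jog_arm(
  plan=[0.1,-0.1,-0.8,0,0.1,-0.1,-1.6,0,0.1,-0.1,-2,0,0.1,-0.1,-2.3,0,0.1,-0.1,-2.5,0,0.1,-0.1,-2.6,0,0.1,-0.1,-2.7,0,0.1,-0.1,-2.7,0],
)

```text
time_s: 10.08
position: [0.5336, -0.1027, 0.0457]
tcp_rot: [[0.976, 0.22, 0.0], [0.22, -0.976, -0.0], [0.0, 0.0, -1.0]]
force: [-1.9, 0.6, 5.4]
opening: -0.0
```

Call:
jog_arm(
  plan=[0.1,0,-0.1,0,0.1,0,-0.2,0,0.1,0,-0.2,0,0.1,0,-0.2,0,0.1,0,-0.2,0,0.1,0,-0.2,0],
)

```text
time_s: 10.58
position: [0.5337, -0.1027, 0.045]
tcp_rot: [[0.975, 0.22, -0.003], [0.22, -0.975, 0.0], [-0.002, -0.001, -1.0]]
force: [-6.3, 1.0, 13.8]
opening: -0.001
```

Run:
```python
from h import *
o=env.get_obs();f=grab_frame('wrist');save('w8',f);g=grab_frame('side');t=grab_frame('top')
cv2.imwrite('pics/s8.png',cv2.resize(g['img'][170:320,180:420,::-1],None,fx=3.3,fy=3.3,interpolation=cv2.INTER_CUBIC));save('t8',t)
o=env.get_obs();print(o['position'],o['force'],o['joint_vel'].round(3))
```

```text
[ 0.53374237 -0.10267043  0.04495621] [-5.91596602  0.84730841 14.03351735] [-0.001  0.    -0.003  0.002 -0.    -0.002]
```

View pics/s8.png

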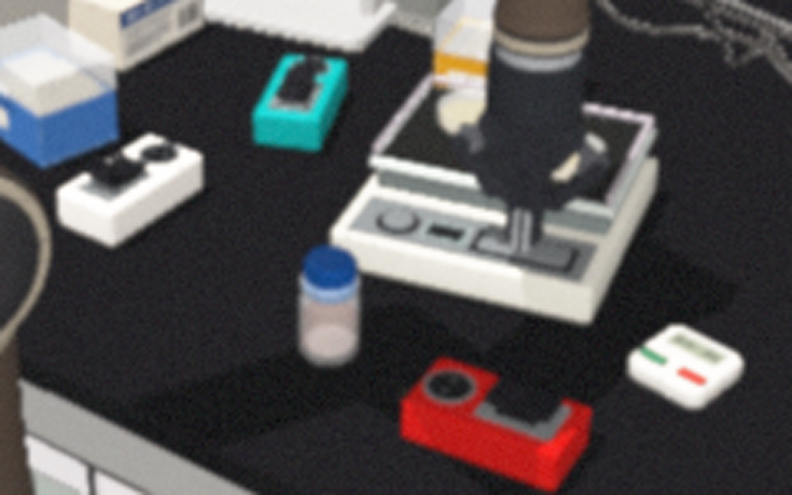

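View pics/w8.png

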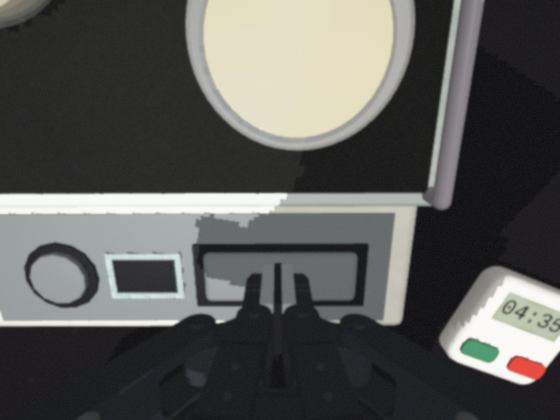

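View pics/t8.png

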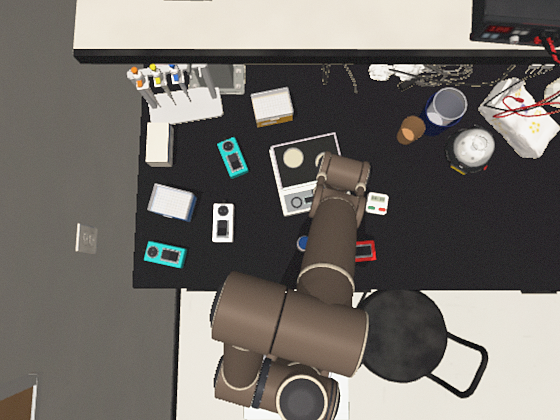

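```bash
python3 -c "
from h import *
print(env.close_job())"
```

```text
the job is handed in; nothing more can be done
None
```

I did the three presses in the order asked with the fingers shut, and handed the job in at about 10.7 s with the bar still held down.

| Step | Tip height at the stop | Force at the stop | What the pictures showed |
|---|---|---|---|
| Rocker | z 0.0498 m (0.050 m expected) | about 14 N | Tipped over, switch box not visibly moved |
| Round key | z 0.045 m | about 24 N | Stayed in after I let go |
| Wide bar | z 0.045 m | about 14 N, above the 6 N it needs | Held down at hand-in |

The last side and top views showed the switch box, bottle and timer where they started, and the dishes too, though the arm partly hid the right front one. No check failed. The position estimates from the top and wrist cameras differed by about 2 to 4 mm, so I aimed between them. I could not read the rocker, key and bar joints directly, so "fully pressed" rests on the heights, forces and pictures above.

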